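# Dial open the lifting-eye lockbox

## Task

Open the grey lockbox on the wash-bay bench. Its combination: turn the dial right (clockwise) at least two full turns and stop on 35; turn left, past 8 once, and stop on 8 the second time; then turn right slowly until the dial comes to a firm stop, which draws the bolt - feel for that stop and do not force the dial against it. Then raise the lid by its handle until it stands nearly upright and let go; leave the other things on the bench where they are.

Things in the scene. Friction and masses are not known exactly. Their poses are not given: they have to be found in the camera images.
- lockbox: Grey steel lockbox bolted to the bench, 220 (x) x 280 (y) x 100 mm high, aluminium lid 4 mm thick, its top 104 mm above the bench. Origin: centre of the underside; x from its front (handle side) to its rear (hinge side), z up. On the lid: black bow handle near the front edge, black combination dial behind it (axis vertical while the lid is shut).
- dial: Black dial 98 mm across, face 14 mm above the lid's top. Origin on its axis at the lid's top; z along the axis, x to its mark 0. 40 marks, 9 deg apart, no numerals: 0 is the broad red mark, 5s longer, 10s longest, rising clockwise round the face. Number at the index = angle of the dial's x axis, counter-clockwise from the lockbox's x axis, / 9 deg, modulo 40; turning left raises it.
- dial_index (a point): Yellow index on the fixed ring round the dial, 55 mm from the dial's axis on the hinge side (lockbox +x). The number dialed is the mark standing here; both numbers must be met within one mark. The dial turns endlessly either way with a light drag (about 2 N at the knob) and a small click about once a turn. If a number was missed the last turn never stops: dial all again.
- dial_centre (a point): Centre of the dial's face, on its axis, 118 mm above the bench. After the last number, turning right, the dial runs free, then takes up the bolt (6 to 12 N at the knob for about 0.35 rad) and stops firmly, somewhere between 28 and 18: this differs from lock to lock and cannot be seen. Only the last 0.05 rad before the stop frees the lid. The bolt stays drawn when the knob is let go.
- spinner_top (a point): Centre of the top of the red rubber-covered turning knob on the dial, 18 mm in diameter, 34 mm from the dial's axis on the side opposite mark 0, made for gloved hands: it spins freely on its own pin, so it can be held without turning the hand. Its gripping length reaches from 2 to 30 mm above the dial's face; this point is at 30 mm (148 mm above the bench).
- bolt_stop: Rubber-faced lug inside the lock case under the lid (not visible) against which the bolt is drawn at the end of the last turn; it stays with the lid. It may be pressed with no more than about 15 N, which is about 21 N round the dial at the knob.
- lid_handle (a point): Middle of the black round bar of the lid's handle: 12 mm thick, 110 mm long along the lockbox's y, axis 45 mm above the lid's top, 197 mm in front of the hinge line and 49 mm above it.
- lid_hinge (a point): Middle of the lid's hinge line, which runs along the lockbox's y at the rear edge, 100 mm above the bench; its axes are the lid's.
- lid (a joint): Lid angle in rad: 0 shut, grows as the front edge rises, 1.6 at its end. The lid weighs about 0.7 kg; its stiff hinge holds it wherever it is left; lifting takes about 10 N at the handle once the bolt is drawn. With the bolt out it stops after 0.01 rad.
- mould_plate: Bystander: milled steel mould plate 100 x 80 x 22 mm, left of the lockbox. Origin: centre of its underside.
- thread_ring: Bystander: steel ring 80 mm across, 28 mm high, left of the lockbox. Origin: centre of its underside.
- lifting_eye: Bystander: yellow swivel lifting eye, about 125 mm long, 36 mm high, right of the lockbox. Origin: under its body.
- wrench: Bystander: open-ended wrench lying right of the lockbox. Origin: centre of its underside.
- brush: Bystander: cleaning brush lying behind the lockbox. Origin: centre of its underside.
- inhibitor: Bystander: blue bottle 64 mm across, 170 mm high, behind the lockbox. Origin: centre of its underside.
- pin_tray: Bystander: black plastic tray 110 x 150 x 35 mm at the near right. Origin: centre of its underside.

How it is judged:
By the outcome, as a careful person would: the job done as asked, in the order asked, and still so for the second after the job is handed in, with the robot touching nothing.
It also fails if it takes over 72 s, if anything falls off the work surface, if the arm or the gripper's body presses on something with over 40 N, if the wrist force passes 120 N, or if a joint passes its speed limit or range.

## Robot

A 6-joint arm with a two-finger parallel gripper is mounted at the origin on the work surface. World frame = base frame: x ahead of the robot, y to its left, z up, the work surface at z = 0. Lengths are in mm, angles in rad, forces in N, time in s.
With the tool pointing down it reaches from about 350 to 775 mm from the base axis. Payload 7.3 kg.
Tool frame: the origin (TCP) lies on the front face of the gripper's body, between the roots of the fingers; the fingertips stand 66 mm ahead of it and the grasp point (between the pads) lies 47 mm ahead of it (bot.tip_extent is the distance from the TCP to the fingertips, in mm); z points along the fingers, y is the line along which they close (so a half turn about z gives the same grasp; the last joint's range is limited). The gripper opens to 92 mm and grips with 3 to 60 N. Pads are 19 mm wide; open, the fingers measure 130 mm over their backs; the gripper's body (75 mm by 190 mm) begins 47 mm behind the grasp point.
Start: joints at [-1.362, 0.342, 1.524, -0, 1.275, -0.146], TCP at [182.408, -492.307, 292.241] pointing down, gripper open.
Joint ranges: [-2.53, 2.53], [-0.77, 2.02], [0.04, 2.7], [-1, 4.14], [0.28, 2.66], [-3.11, 3.11]. Speed limits (rad/s): [2.57, 2.57, 3.14, 3.14, 3.14, 3.14].

## Interface

Orientations are given as [roll, pitch, yaw] about the fixed x, y, z axes, in that order (R = Rz(yaw) Ry(pitch) Rx(roll)).
In Python, from plant import readout, viewer, order, bot gives the robot as it stands.
- The arm moves only by the shell command python3 -m creep 'ROWS'. ROWS is text: rows parted by semicolons, each of 7 numbers parted by spaces: the shift along the world's x, y, z in m, then the turn, a rotation vector about the world's x, y, z in rad, then the opening in per cent of the stroke, from 0 (shut) to 100 (fully open). A call has 1 to 8 rows; each row shifts and turns the commanded pose from where the row before left it; what a row does not reach is not made up. A row lasts 1/12 s, in which the tool goes at most 41.7 mm and 7.16 degrees, less where a joint would pass 70% of its speed; a pose out of reach is approached as far as the arm can. A call is refused whole if a number of a shift passes 0.0417 or a number of a turn 0.125, either way. A call with a gripper value outside its range is refused whole. The fingers move at their own pace and stop on an object; the grip force is fixed at half the most. Time passes only in rows, so rows that do not move let the fingers close. It gives the time, the measured TCP pose, the force, the opening and the grip force at its end, in the units of the state.
- readout.get_obs(): the state, without advancing time (a new reading comes with each control period).
- viewer.capture(name): name is "side" or "top" or "wrist"; returns the picture (420x560x3 uint8, red, green, blue); there is no depth.
- viewer.camera_info(name): a dict with "fx", "fy", "cx", "cy" (pixels), "origin" and "rotation" of the camera in the world. Camera axes: x right, y up, looking along -z (the intrinsics and any distortion apply to the point x, -y, -z); pixel columns grow to the right and rows downward; lengths in mm; the calibration is good to about 2 mm. A picture is of the moment at which its call begins: read the wrist's pose just before it. camera_info takes no time and is no camera call; for the wrist camera it gives the pose at the moment of the call.
- order.close_job(): hands the job in; it is judged then, once.
The state is a dict: "time": time; "joint_positions": joint angles; "dq": joint speeds; "tau": joint torques, N m; "tool_pos": TCP position; "tcp_rot": TCP orientation; "contact_force": force on the tool from outside, world axes, zero at the start; "moment": the same for the moment, N m; "grip_width": finger opening in mm; "finger_force": force on a finger pad.
Only numpy, scipy, OpenCV 4.12 (cv2) and the standard library are available. Lean on these libraries where they do the work, as an engineer would, in place of code of your own. Each camera call takes 0.05 s, during which the arm holds its last target. There are 200 camera calls.

## Working session

There is one attempt and no reset: what is moved stays moved. The work goes in short steps, Python scripts to look and compute and a shell command to move; the robot and the scene stay as the last step left them, time stands still between calls to the robot, and variables do not carry over. Pictures are saved under pics/ and viewed, at most 10 in all, crops included, and the job is handed in when it is done.

```bash
ls; mkdir -p pics; python3 - <<'E'
from plant import readout, viewer, order, bot
import cv2
print(readout.get_obs())
for n in("top","side"):
    im=viewer.capture(n); cv2.imwrite(f"pics/{n}0.png",im[:,:,::-1]); print(n,viewer.camera_info(n))
E
```

```text
pics
{'time': 0.0, 'joint_positions': array([-1.36201543e+00,  3.42697572e-01,  1.52501081e+00, -1.22312594e-05,
        1.27541760e+00, -1.45987944e-01]), 'dq': array([-0.00146414,  0.00054001,  0.00013447,  0.00193235,  0.00177512,
       -0.00102863]), 'tau': array([ 1.38332409e-03, -4.31236446e+01, -2.44214112e+01,  7.18524749e-02,
        5.59692469e-02, -1.51735298e-04]), 'tool_pos': array([ 182.32983632, -491.98940826,  291.56011596]), 'tcp_rot': array([-3.14007393e+00, -2.11481524e-04,  3.54772246e-01]), 'contact_force': array([-0.20918956, -0.90697037, -0.04597758]), 'moment': array([-0.05110147,  0.00232358,  0.01879281]), 'finger_force': 0.0, 'grip_width': 91.61995600942134}
top {'fx': 381.25792333848165, 'fy': 381.25792333848165, 'cx': 273.75416822340117, 'cy': 209.19005688410704, 'origin': array([3.97544592e+02, 5.25493197e-01, 1.11677098e+03]), 'rotation': array([ 0.13703369,  0.00755166, -1.57033243])}
side {'fx': 461.0724982737143, 'fy': 461.0724982737143, 'cx': 274.9007959452086, 'cy': 209.49042983590388, 'origin': array([173.2371307 , 620.85533135, 999.29820756]), 'rotation': array([ 6.48934955e-01,  8.31130075e-04, -2.61703411e+00])}
```

View pics/top0.png

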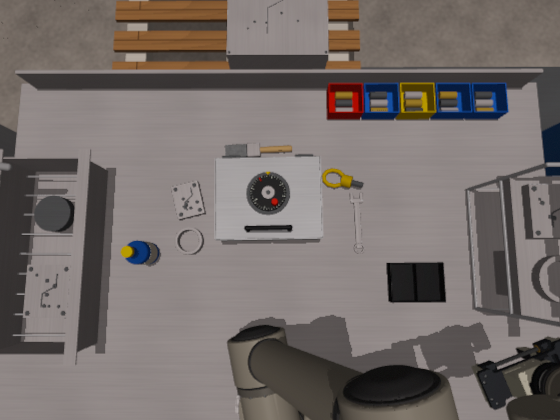

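View pics/side0.png

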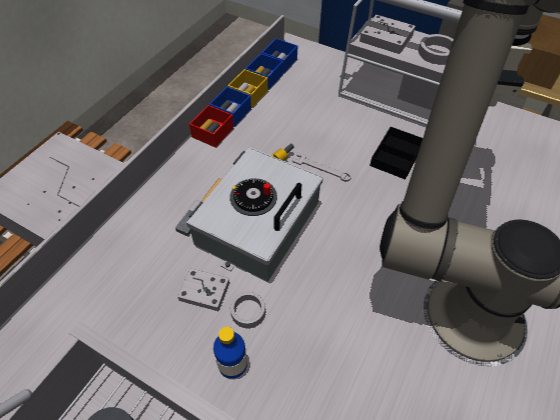

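The top view shows the box around (268,198), dial centre (268,193), red knob (275,202), index (267,174) and handle bar (245..292,228). The side view shows the dial at (254,195) with its knob at (267,187).

```bash
cat > h.py <<'E'
import numpy as np, cv2
from scipy.spatial.transform import Rotation as R
from plant import readout, viewer, order, bot
def ray(ci,p):
    r=R.from_euler('xyz',ci['rotation']).as_matrix()
    return np.array(ci['origin']), r@np.array([(p[0]-ci['cx'])/ci['fx'],-(p[1]-ci['cy'])/ci['fy'],-1])
def onz(ci,p,z):
    o,d=ray(ci,p); return (o+d*(z-o[2])/d[2]).round(1)
def proj(ci,P):
    r=R.from_euler('xyz',ci['rotation']).as_matrix(); q=r.T@(np.array(P)-ci['origin'])
    return np.array([ci['cx']+ci['fx']*q[0]/-q[2], ci['cy']-ci['fy']*q[1]/-q[2]])
def blobs(im,lo,hi,box=None,amin=4):
    hsv=cv2.cvtColor(im,cv2.COLOR_RGB2HSV); m=cv2.inRange(hsv,np.array(lo),np.array(hi))
    if box: 
        k=np.zeros_like(m); x0,y0,x1,y1=box; k[y0:y1,x0:x1]=255; m&=k
    n,l,s,c=cv2.connectedComponentsWithStats(m)
    return [(s[i,4],c[i].round(2),s[i,:4]) for i in range(1,n) if s[i,4]>=amin]
def st():
    o=readout.get_obs(); print({k:np.round(o[k],3) for k in('time','tool_pos','tcp_rot','contact_force','grip_width','finger_force','joint_positions')}); return o
E
python3 - <<'E'
from h import *
im=cv2.imread('pics/top0.png')[:,:,::-1].copy(); ci=viewer.camera_info('top')
box=(210,150,330,245)
for n,lo,hi in(('red',(0,150,90),(8,255,255)),('yel',(22,150,90),(35,255,255)),('blk',(0,0,0),(179,255,60))):
    for a,c,s in blobs(im,lo,hi,box,2): print(n,a,c,s,onz(ci,c,{'red':148,'yel':112,'blk':118}[n]))
for p in((216,157),(320,156),(323,240),(216,240)): print(p,onz(ci,p,104))
print(onz(ci,(246,228),149),onz(ci,(291,228),149))
w=viewer.camera_info('wrist');print(w)
im=cv2.imread('pics/side0.png')[:,:,::-1].copy(); ci=viewer.camera_info('side')
for n,lo,hi in(('red',(0,150,90),(8,255,255)),('yel',(22,150,90),(35,255,255)),('blk',(0,0,0),(179,255,60))):
    for a,c,s in blobs(im,lo,hi,(190,150,320,270),2): print(n,a,c,s,onz(ci,c,{'red':148,'yel':112,'blk':118}[n]))
E
```

```text
red 5 [259.6 178.8] [259 178   2   3] [610.7  44.7 148. ]
red 37 [274. 201.] [271 198   7   7] [552.4   7.3 148. ]
yel 70 [325.7  177.13] [322 169   8  18] [ 623.  -131.5  112. ]
yel 8 [267.62 172.62] [266 172   4   3] [635.7  24.8 112. ]
blk 713 [267.69 192.86] [250 175  37  37] [579.1  24.3 118. ]
blk 202 [267.84 227.57] [245 225  47   7] [486.5  23.6 118. ]
(216, 157) [681.5 166.3 104. ]
(320, 156) [ 683.8 -118.   104. ]
(323, 240) [ 454.7 -122.3  104. ]
(216, 240) [454.7 161.5 104. ]
[482.7  78.6 149. ] [482.7 -36.  149. ]
{'fx': 338.76805437331245, 'fy': 338.76805437331245, 'cx': 279.1980693379117, 'cy': 211.4312811433166, 'origin': array([ 247.98174818, -467.29154252,  383.63027133]), 'rotation': array([-0.26353083,  0.00155534, -1.21544004])}
red 34 [266.29 185.5 ] [263 183   7   6] [551.6   9.8 148. ]
red 6 [236.5 193. ] [234 193   6   1] [601.2  65.4 148. ]
yel 97 [280.24 154.1 ] [271 150  16  10] [ 591.2 -128.3  112. ]
yel 8 [234.12 187.12] [233 186   3   3] [634.8  28.9 112. ]
blk 6 [287.67 150.67] [287 150   3   3] [ 577.5 -144.1  118. ]
blk 764 [251.94 196.42] [233 179  41  33] [577.6  36.  118. ]
blk 298 [286.51 205.12] [274 183  27  48] [491.   17.1 118. ]
blk 1768 [254.95 243.5 ] [190 186 130  84] [499.3 149.2 118. ]
blk 2 [270.5 189. ] [270 189   2   1] [550.1  -7.2 118. ]
blk 3 [273. 205.] [272 204   3   3] [519.5  33.1 118. ]
blk 5 [268.6 209.8] [267 209   4   3] [521.3  51.  118. ]
blk 2 [237.5 210.5] [237 210   2   2] [584.7  90.1 118. ]
blk 7 [243.   213.29] [240 212   7   3] [568.8  90.5 118. ]
blk 19 [256.89 214.16] [248 212  18   4] [538.8  76.1 118. ]
blk 6 [227.83 265.33] [226 264   4   3] [521.1 227.7 118. ]
```

```bash
python3 -m creep '.0231 .0312 0 0 0 -.0222 40;.0231 .0312 0 0 0 -.0222 40;.0231 .0312 0 0 0 -.0222 40;.0231 .0312 0 0 0 -.0222 40;.0231 .0312 0 0 0 -.0222 40;.0231 .0312 0 0 0 -.0222 40;.0231 .0312 0 0 0 -.0222 40;.0231 .0312 0 0 0 -.0222 40'
python3 -m creep '.0231 .0312 0 0 0 -.0222 40;.0231 .0312 0 0 0 -.0222 40;.0231 .0312 0 0 0 -.0222 40;.0231 .0312 0 0 0 -.0222 40;.0231 .0312 0 0 0 -.0222 40;.0231 .0312 0 0 0 -.0222 40;.0231 .0312 0 0 0 -.0222 40;.0231 .0312 0 0 0 -.0222 40'
python3 -m creep '0 0 0 0 0 0 40;0 0 0 0 0 0 40'
python3 - <<'E'
from h import *
st(); ci=viewer.camera_info('wrist'); im=viewer.capture('wrist'); cv2.imwrite('pics/w1.png',im[:,:,::-1])
print(ci)
for n,lo,hi,z in(('red',(0,150,90),(8,255,255),148),('red',(0,150,90),(8,255,255),118),('yel',(22,150,90),(35,255,255),108)):
    for a,c,s in blobs(im,lo,hi,None,8): print(n,a,c,s,onz(ci,c,z))
E
```

```text
time: 0.77
tool_pos: [367.8, -240.9, 292.1]
tcp_rot: [-3.141, 0.0, 0.176]
contact_force: [0.6, -0.5, 0.6]
grip_width: 43.0
finger_force: 0.0
time: 1.43
tool_pos: [552.7, 8.8, 291.9]
tcp_rot: [3.141, 0.001, -0.001]
contact_force: [0.1, -1.3, -0.1]
grip_width: 36.4
finger_force: 0.0
time: 1.6
tool_pos: [552.4, 8.6, 291.3]
tcp_rot: [-3.142, 0.002, 0.003]
contact_force: [-1.2, 0.2, -0.4]
grip_width: 36.8
finger_force: 0.0
{'time': np.float64(1.6), 'tool_pos': array([552.391,   8.639, 291.266]), 'tcp_rot': array([-3.142e+00,  2.000e-03,  3.000e-03]), 'contact_force': array([-1.163,  0.173, -0.383]), 'grip_width': np.float64(36.782), 'finger_force': np.float64(0.0), 'joint_positions': array([-0.123,  0.394,  1.448, -0.   ,  1.301,  1.445])}
{'fx': 338.76805437331245, 'fy': 338.76805437331245, 'cx': 279.1980693379117, 'cy': 211.4312811433166, 'origin': array([622.49046677,   9.44518341, 383.15847216]), 'rotation': array([-2.65383896e-01,  1.03758922e-04, -1.56703457e+00])}
red 81 [229.43 127.05] [224 119  12  17] [617.4  43.  148. ]
red 555 [280.51 214.37] [269 200  24  29] [556.4   8.3 148. ]
red 81 [229.43 127.05] [224 119  12  17] [616.7  47.3 118. ]
red 555 [280.51 214.37] [269 200  24  29] [548.    8.1 118. ]
yel 1884 [477.19 103.88] [440  68  70  62] [ 634.6 -143.9  108. ]
yel 121 [256.34  99.55] [250  95  14  14] [637.2  27.2 108. ]
```

View pics/w1.png

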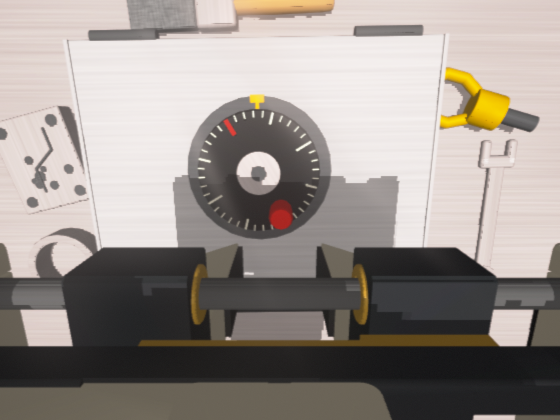

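The wrist view shows the knob's top disc at about (280,218), the hub at (258,173), the red mark at (229,127), and the index at (256,100), pointing almost along +x.

```bash
python3 - <<'E'
from h import *
ci=viewer.camera_info('wrist'); im=cv2.imread('pics/w1.png')[:,:,::-1].copy()
hsv=cv2.cvtColor(im,cv2.COLOR_RGB2HSV)
m=cv2.inRange(hsv,np.array((0,150,185)),np.array((8,255,255)));ys,xs=np.where(m[195:235,265:300]);
print(np.unique(hsv[200:230,281,2]))
for v in (130,150,170):
    print(v,[(a,c,onz(ci,c,148)) for a,c,s in blobs(im,(0,150,v),(8,255,255),(265,195,300,235),20)])
# hub
print([(a,c,onz(ci,c,118)) for a,c,s in blobs(im,(0,0,120),(179,60,255),(230,150,285,197),100)])
# dial outer disc in shadow/black: fit ellipse via dark mask above row 180
g=hsv[:,:,2]; mk=((g<75)&(np.indices(g.shape)[0]<176)).astype(np.uint8); mk[:90]=0; mk[:,:180]=0; mk[:,340:]=0
c=max(cv2.findContours(mk,0,1)[0],key=cv2.contourArea)[:,0,:]; c=c[c[:,1]<172]
P=np.array([onz(ci,p,108)[:2] for p in c]);A=np.c_[2*P,np.ones(len(P))];s=np.linalg.lstsq(A,(P**2).sum(1),rcond=None)[0];print('ring',s[:2],np.sqrt(s[2]+s[0]**2+s[1]**2))
# lid edges left/right
for sl in(slice(60,130),slice(385,470)):
    pts=[]
    for r in range(60,170,5):
        d=np.diff(im[r,sl].astype(int).sum(1)); k=np.argmax(abs(d)); pts.append(onz(ci,(sl.start+k,r),104)[:2])
    p=np.array(pts); print(np.polyfit(p[:,0],p[:,1],1),p[[0,5,10,15,20]].tolist())
E
```

```text
[111 115 116 117 120 122 127 141 163 168 170 171 172]
130 [(np.int32(343), array([280.47, 218.5 ]), array([552.6,   7. , 148. ]))]
150 [(np.int32(305), array([280.57, 218.88]), array([552.3,   6.9, 148. ]))]
170 [(np.int32(219), array([280.67, 218.65]), array([552.5,   6.9, 148. ]))]
[(np.int32(1419), array([258.17, 172.15]), array([581.7,  24.5, 118. ]))]
ring [581.58263805   3.10755801] 2.7716519470658856
[-4.70888306e-02  1.98504351e+02] [[665.2, 168.3], [647.2, 168.1], [628.6, 173.4], [609.4, 170.0], [589.3, 169.8]]
[ 2.66686200e-02 -1.35620436e+02] [[665.8, -115.9], [647.8, -115.8], [629.3, -132.4], [610.0, -116.6], [589.9, -115.7]]
```

```bash
python3 -m creep '.0001 -.0016 -.035 0 0 0 40;0 0 -.035 0 0 0 40;0 0 -.022 0 0 0 40;0 0 -.011 0 0 0 40;0 0 0 0 0 0 40;0 0 0 0 0 0 40'
python3 - <<'E'
from h import *
st(); im=viewer.capture('wrist'); ci=viewer.camera_info('wrist'); cv2.imwrite('pics/w2.png',im[:,:,::-1])
t=211.2
for k in range(24):
    a,b=np.radians([t,t-15]); d=34*np.array([np.cos(b)-np.cos(a),np.sin(b)-np.sin(a)])/1000; t-=15
    print('%.1f: %.4f %.4f'%(t,*d))
E
```

```text
time: 2.15
tool_pos: [551.6, 4.1, 189.3]
tcp_rot: [3.141, 0.001, -0.002]
contact_force: [-0.2, -0.2, -0.2]
grip_width: 36.8
finger_force: 0.0
{'time': np.float64(2.15), 'tool_pos': array([551.586,   4.126, 189.251]), 'tcp_rot': array([ 3.141e+00,  1.000e-03, -2.000e-03]), 'contact_force': array([-0.208, -0.159, -0.169]), 'grip_width': np.float64(36.822), 'finger_force': np.float64(0.0), 'joint_positions': array([-0.131,  0.492,  1.594, -0.   ,  1.057,  1.442])}
196.2: -0.0036 0.0081
181.2: -0.0013 0.0088
166.2: 0.0010 0.0088
151.2: 0.0032 0.0083
136.2: 0.0053 0.0072
121.2: 0.0069 0.0055
106.2: 0.0081 0.0036
91.2: 0.0088 0.0013
76.2: 0.0088 -0.0010
61.2: 0.0083 -0.0032
46.2: 0.0072 -0.0053
31.2: 0.0055 -0.0069
16.2: 0.0036 -0.0081
1.2: 0.0013 -0.0088
-13.8: -0.0010 -0.0088
-28.8: -0.0032 -0.0083
-43.8: -0.0053 -0.0072
-58.8: -0.0069 -0.0055
-73.8: -0.0081 -0.0036
-88.8: -0.0088 -0.0013
-103.8: -0.0088 0.0010
-118.8: -0.0083 0.0032
-133.8: -0.0072 0.0053
-148.8: -0.0055 0.0069
```

View pics/w2.png

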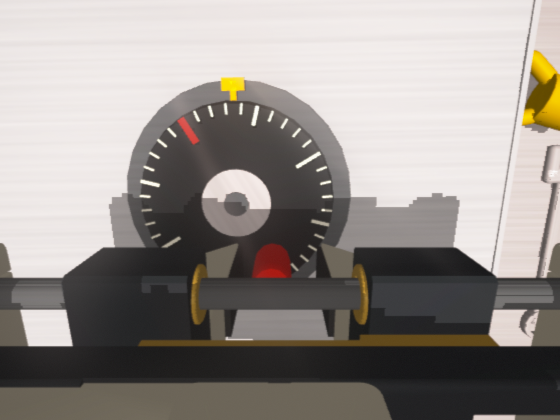

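The knob, at about column 272, stands between the open fingers (midpoint column 280), roughly 3 mm to the +y side of their midpoint. I'll shift that way and close.

```bash
python3 -m creep '0 .0027 0 0 0 0 40;0 0 -.001 0 0 0 40;0 0 0 0 0 0 40;0 0 0 0 0 0 0;0 0 0 0 0 0 0;0 0 0 0 0 0 0;0 0 0 0 0 0 0;0 0 0 0 0 0 0'
python3 -m creep '0 0 0 0 0 0 0;0 0 0 0 0 0 0;0 0 0 0 0 0 0'
python3 -m creep '-.0036 .0081 0 0 0 0 0;-.0013 .0088 0 0 0 0 0;0 0 0 0 0 0 0'
```

```text
time: 2.87
tool_pos: [552.1, 7.9, 188.4]
tcp_rot: [3.141, 0.0, -0.0]
contact_force: [0.1, -0.6, 0.7]
grip_width: 16.6
finger_force: 30.0
time: 3.12
tool_pos: [552.1, 7.9, 188.3]
tcp_rot: [3.141, -0.0, -0.0]
contact_force: [-0.5, -1.2, 2.1]
grip_width: 16.7
finger_force: 30.0
time: 3.37
tool_pos: [547.2, 26.3, 188.3]
tcp_rot: [-3.141, -0.001, 0.0]
contact_force: [0.8, 1.6, 1.0]
grip_width: 16.4
finger_force: 30.0
```

```bash
python3 -m creep '.0010 .0088 0 0 0 0 0;.0032 .0083 0 0 0 0 0;.0053 .0072 0 0 0 0 0;.0069 .0055 0 0 0 0 0'
python3 -m creep '.0081 .0036 0 0 0 0 0;.0088 .0013 0 0 0 0 0;0 0 0 0 0 0 0'
python3 -m creep '.0088 -.0010 0 0 0 0 0;.0083 -.0032 0 0 0 0 0;.0072 -.0053 0 0 0 0 0;.0055 -.0069 0 0 0 0 0;.0036 -.0081 0 0 0 0 0;.0013 -.0088 0 0 0 0 0;0 0 0 0 0 0 0'
```

```text
time: 3.7
tool_pos: [564.2, 55.2, 188.3]
tcp_rot: [3.14, -0.0, 0.0]
contact_force: [1.5, -8.9, 0.3]
grip_width: 16.8
finger_force: 30.0
time: 3.95
tool_pos: [582.1, 59.7, 188.3]
tcp_rot: [3.14, -0.001, 0.0]
contact_force: [0.0, -5.4, 2.3]
grip_width: 16.6
finger_force: 30.0
time: 4.53
tool_pos: [615.4, 26.4, 188.3]
tcp_rot: [-3.141, 0.001, -0.001]
contact_force: [-2.4, -2.2, 4.4]
grip_width: 17.2
finger_force: 30.0
```

```bash
python3 -m creep '-.0010 -.0088 0 0 0 0 0;-.0032 -.0083 0 0 0 0 0;-.0053 -.0072 0 0 0 0 0;-.0069 -.0055 0 0 0 0 0;-.0081 -.0036 0 0 0 0 0;-.0088 -.0013 0 0 0 0 0;-.0088 .0010 0 0 0 0 0;-.0083 .0032 0 0 0 0 0'
python3 -m creep '-.0072 .0053 0 0 0 0 0;-.0055 .0069 0 0 0 0 0;-.0036 .0081 0 0 0 0 0;-.0013 .0088 0 0 0 0 0;.0010 .0088 0 0 0 0 0;.0032 .0083 0 0 0 0 0;.0053 .0072 0 0 0 0 0;.0069 .0055 0 0 0 0 0'
python3 - <<'E'
from h import *
st(); print([(a,c) for a,c,s in blobs(viewer.capture('top'),(0,150,90),(8,255,255),(210,150,330,245),2)])
E
```

```text
time: 5.2
tool_pos: [564.7, -4.7, 188.4]
tcp_rot: [3.142, -0.003, -0.001]
contact_force: [6.8, 4.9, -2.8]
grip_width: 16.8
finger_force: 30.0
time: 5.87
tool_pos: [563.1, 54.4, 188.3]
tcp_rot: [3.14, 0.002, -0.0]
contact_force: [-1.6, -5.7, 3.0]
grip_width: 16.8
finger_force: 30.0
{'time': np.float64(5.867), 'tool_pos': array([563.126,  54.442, 188.259]), 'tcp_rot': array([ 3.14e+00,  2.00e-03, -0.00e+00]), 'contact_force': array([-1.581, -5.707,  3.003]), 'grip_width': np.float64(16.769), 'finger_force': np.float64(30.0), 'joint_positions': array([-0.038,  0.516,  1.553, -0.002,  1.074,  1.534])}
[]
```

```bash
python3 -m creep '.0081 .0036 0 0 0 0 0;.0088 .0013 0 0 0 0 0;.0088 -.0010 0 0 0 0 0;.0083 -.0032 0 0 0 0 0;.0072 -.0053 0 0 0 0 0;.0055 -.0069 0 0 0 0 0;.0036 -.0081 0 0 0 0 0;.0013 -.0088 0 0 0 0 0'
python3 -m creep '-.0010 -.0088 0 0 0 0 0;-.0032 -.0083 0 0 0 0 0;-.0053 -.0072 0 0 0 0 0;-.0069 -.0055 0 0 0 0 0;-.0081 -.0036 0 0 0 0 0;-.0088 -.0013 0 0 0 0 0;-.0088 .0010 0 0 0 0 0;-.0083 .0032 0 0 0 0 0'
python3 -m creep '-.0072 .0053 0 0 0 0 0;-.0055 .0069 0 0 0 0 0;-.0036 .0081 0 0 0 0 0;-.0013 .0088 0 0 0 0 0;.0010 .0088 0 0 0 0 0;.0032 .0083 0 0 0 0 0;.0053 .0072 0 0 0 0 0;0 0 0 0 0 0 0'
python3 - <<'E'
from h import *
st(); im=viewer.capture('wrist'); cv2.imwrite('pics/w3.png',im[:,:,::-1])
E
```

```text
time: 6.58
tool_pos: [615.3, 27.5, 188.3]
tcp_rot: [-3.139, 0.001, 0.0]
contact_force: [-2.0, 4.9, 4.2]
grip_width: 16.9
finger_force: 30.0
time: 7.25
tool_pos: [564.7, -4.7, 188.3]
tcp_rot: [3.142, -0.003, -0.001]
contact_force: [7.8, 6.1, -1.0]
grip_width: 16.7
finger_force: 30.0
time: 7.92
tool_pos: [557.2, 49.6, 188.3]
tcp_rot: [3.141, -0.0, 0.0]
contact_force: [2.5, -0.6, 3.4]
grip_width: 16.5
finger_force: 30.0
{'time': np.float64(7.917), 'tool_pos': array([557.16 ,  49.608, 188.25 ]), 'tcp_rot': array([ 3.141, -0.   ,  0.   ]), 'contact_force': array([ 2.484, -0.599,  3.443]), 'grip_width': np.float64(16.481), 'finger_force': np.float64(30.001), 'joint_positions': array([-4.800e-02,  5.050e-01,  1.573e+00, -1.000e-03,  1.063e+00,
        1.523e+00])}
```

View pics/w3.png

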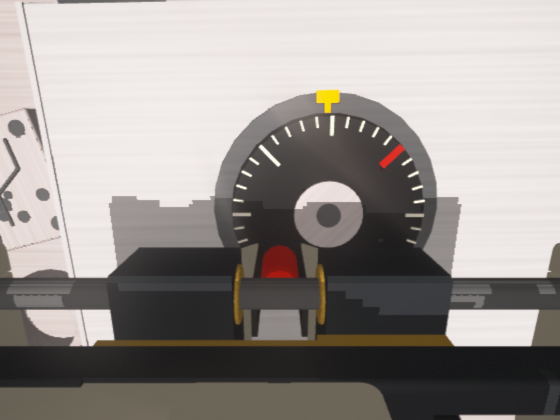

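The yellow index (327,100) stands 0.3 marks short of the long 35 mark at (332,125), with red 0 at (392,157), so it reads about 34.7. That is within tolerance. Next I turn left to 8 for the second time, which is 480°.

```bash
python3 -m creep '-.0053 -.0072 0 0 0 0 0;-.0032 -.0083 0 0 0 0 0;-.0010 -.0088 0 0 0 0 0;.0013 -.0088 0 0 0 0 0;.0036 -.0081 0 0 0 0 0;.0055 -.0069 0 0 0 0 0;.0072 -.0053 0 0 0 0 0;.0083 -.0032 0 0 0 0 0'
python3 -m creep '.0088 -.0010 0 0 0 0 0;.0088 .0013 0 0 0 0 0;.0081 .0036 0 0 0 0 0;.0069 .0055 0 0 0 0 0;.0053 .0072 0 0 0 0 0;.0032 .0083 0 0 0 0 0;.0010 .0088 0 0 0 0 0;-.0013 .0088 0 0 0 0 0'
python3 -m creep '-.0036 .0081 0 0 0 0 0;-.0055 .0069 0 0 0 0 0;-.0072 .0053 0 0 0 0 0;-.0083 .0032 0 0 0 0 0;-.0088 .0010 0 0 0 0 0;-.0088 -.0013 0 0 0 0 0;-.0081 -.0036 0 0 0 0 0;-.0069 -.0055 0 0 0 0 0'
python3 -m creep '-.0053 -.0072 0 0 0 0 0;-.0032 -.0083 0 0 0 0 0;-.0010 -.0088 0 0 0 0 0;.0013 -.0088 0 0 0 0 0;.0036 -.0081 0 0 0 0 0;.0055 -.0069 0 0 0 0 0;.0072 -.0053 0 0 0 0 0'
python3 -m creep '.0083 -.0032 0 0 0 0 0;0 0 0 0 0 0 0'
python3 - <<'E'
from h import *
st(); im=viewer.capture('wrist'); cv2.imwrite('pics/w4.png',im[:,:,::-1])
E
```

```text
time: 8.63
tool_pos: [572.3, -7.8, 188.2]
tcp_rot: [-3.139, 0.002, -0.002]
contact_force: [-0.6, 8.9, 3.8]
grip_width: 16.6
finger_force: 30.0
time: 9.3
tool_pos: [614.1, 34.3, 188.3]
tcp_rot: [3.141, -0.001, -0.002]
contact_force: [0.4, -2.7, 2.9]
grip_width: 16.8
finger_force: 30.0
time: 9.97
tool_pos: [556.6, 49.5, 188.3]
tcp_rot: [3.142, -0.003, 0.0]
contact_force: [8.2, -5.0, -2.1]
grip_width: 16.9
finger_force: 30.0
time: 10.55
tool_pos: [563.9, -3.9, 188.2]
tcp_rot: [-3.141, 0.003, -0.0]
contact_force: [-1.4, 4.6, 4.8]
grip_width: 16.7
finger_force: 30.0
time: 10.72
tool_pos: [574.0, -7.8, 188.2]
tcp_rot: [-3.142, -0.0, -0.001]
contact_force: [0.5, 0.4, 5.8]
grip_width: 16.6
finger_force: 30.0
{'time': np.float64(10.717), 'tool_pos': array([574.013,  -7.846, 188.242]), 'tcp_rot': array([-3.142e+00, -0.000e+00, -1.000e-03]), 'contact_force': array([0.45 , 0.399, 5.811]), 'grip_width': np.float64(16.568), 'finger_force': np.float64(30.001), 'joint_positions': array([-0.147,  0.529,  1.53 ,  0.   ,  1.082,  1.424])}
```

View pics/w4.png

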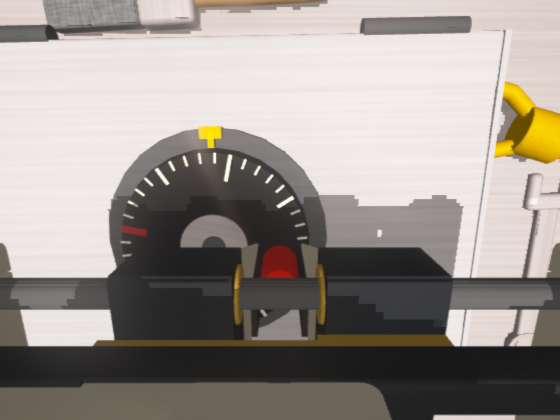

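```bash
python3 - <<'E'
from h import *
ci=viewer.camera_info('wrist'); im=cv2.imread('pics/w4.png')[:,:,::-1].copy()
Cs=np.array([581.3,25.4])
print('hub',onz(ci,(214,244),118))
for a,c,s in blobs(im,(0,0,130),(179,90,255),(120,148,312,262),4)+blobs(im,(0,100,60),(8,255,255),(110,215,155,245),10):
    p=onz(ci,c,118)[:2]-Cs; print(a,c,p,np.degrees(np.arctan2(p[1],p[0])).round(1),np.hypot(*p).round(1))
for z in(104,108,112):
  p=onz(ci,(210,137),z)[:2]-Cs; print(z,p,np.degrees(np.arctan2(p[1],p[0])))
# hinge blocks' front edges -> yaw
for x0,x1 in((0,45),(370,465)):
    e=[(x,np.argmin(np.diff(im[10:45,x].astype(int).sum(1)))+10) for x in range(x0,x1,8)]; print(e[:3])
E
```

```text
hub [582.9  25.9 118. ]
650 [136.33 157.07] [45.6 35.3] 37.7 57.7
45 [189.07 148.8 ] [49.4  9.9] 11.3 50.4
1080 [290.33 159.64] [ 44.3 -38. ] -40.6 58.4
44 [199.16 157.75] [45.2  5.4] 6.8 45.5
35 [214.03 157.66] [45.3 -1.7] -2.1 45.3
129 [227.51 167.58] [40.5 -7.9] -11.0 41.3
37 [184.92 160.76] [43.8 12.3] 15.7 45.5
37 [243.35 163.68] [ 42.4 -15.5] -20.1 45.1
42 [171.24 165.57] [41.5 19. ] 24.6 45.6
36 [256.75 170.17] [ 39.3 -21.9] -29.1 45.0
94 [161.53 176.17] [36.4 24.1] 33.5 43.7
39 [268.82 178.51] [ 35.3 -27.7] -38.1 44.9
41 [148.15 181.24] [33.9 30.8] 42.3 45.8
36 [279.56 188.33] [ 30.4 -32.8] -47.2 44.7
39 [139.05 191.64] [28.8 35.8] 51.2 45.9
81 [285.02 201.62] [ 23.8 -35.5] -56.2 42.7
29 [131.93 203.03] [23.1 39.9] 59.9 46.1
19 [294.84 211.84] [ 18.6 -40.4] -65.3 44.5
21 [127.67 215.81] [16.5 42.8] 68.9 45.9
1385 [212.55 231.86] [8.1 1. ] 7.0 8.2
19 [299.74 224.42] [ 12. -43.] -74.4 44.6
17 [302.24 237.53] [  5.1 -44.3] -83.4 44.6
17 [125.12 241.82] [ 2.8 45.7] 86.5 45.8
14 [126.29 254.93] [-4.4 45.9] 95.5 46.1
194 [133.87 230.41] [ 8.9 40.5] 77.6 41.5
104 [54.2  2.5] 2.640922414033628
108 [54.4  1.7] 1.7899106082460694
112 [54.6  0.9] 0.9443504035796352
[(0, np.int64(25)), (8, np.int64(24)), (16, np.int64(24))]
[(370, np.int64(17)), (378, np.int64(17)), (386, np.int64(17))]
```

The dial reads about 8.45, which is within one mark. Now I turn right, quickly through the free part to φ≈106°, then slowly.

```bash
python3 -m creep '-.0083 .0032 0 0 0 0 0;-.0072 .0053 0 0 0 0 0;-.0055 .0069 0 0 0 0 0;-.0036 .0081 0 0 0 0 0;-.0013 .0088 0 0 0 0 0;.0010 .0088 0 0 0 0 0;.0032 .0083 0 0 0 0 0;.0053 .0072 0 0 0 0 0'
python3 -m creep '.0035 .0029 0 0 0 0 0;.0034 .0026 0 0 0 0 0;.0040 .0022 0 0 0 0 0;.0041 .0014 0 0 0 0 0;0 0 0 0 0 0 0'
python3 - <<'E'
from h import *
t=106.2
for k in range(45):
    a,b=np.radians([t,t-3]); d=34*np.array([np.cos(b)-np.cos(a),np.sin(b)-np.sin(a)])/1000; t-=3
    print('%.1f: %.4f %.4f'%(t,*d))
E
cat > f.py <<'E'
from h import *
import time
o=readout.get_obs(); p=o['tool_pos'][:2]-[581.2,25.6]; a=np.arctan2(p[1],p[0]); f=o['contact_force']
print('phi %.1f r %.1f  tang(ccw+) %.1f rad %.1f'%(np.degrees(a),np.hypot(*p),-f[0]*np.sin(a)+f[1]*np.cos(a),f[0]*np.cos(a)+f[1]*np.sin(a)), 'M', o['moment'].round(2), 't',round(float(o['time']),2))
E
python3 f.py
```

```text
time: 11.43
tool_pos: [556.5, 49.4, 188.3]
tcp_rot: [3.139, -0.0, 0.001]
contact_force: [4.8, -9.2, 0.6]
grip_width: 17.3
finger_force: 30.0
time: 11.85
tool_pos: [571.4, 58.3, 188.2]
tcp_rot: [3.14, 0.001, 0.0]
contact_force: [2.2, -4.7, 2.5]
grip_width: 16.9
finger_force: 30.0
103.2: 0.0017 0.0005
100.2: 0.0017 0.0004
97.2: 0.0018 0.0003
94.2: 0.0018 0.0002
91.2: 0.0018 0.0001
88.2: 0.0018 -0.0000
85.2: 0.0018 -0.0001
82.2: 0.0018 -0.0002
79.2: 0.0018 -0.0003
76.2: 0.0017 -0.0004
73.2: 0.0017 -0.0005
70.2: 0.0017 -0.0006
67.2: 0.0017 -0.0006
64.2: 0.0016 -0.0007
61.2: 0.0016 -0.0008
58.2: 0.0015 -0.0009
55.2: 0.0015 -0.0010
52.2: 0.0014 -0.0011
49.2: 0.0014 -0.0011
46.2: 0.0013 -0.0012
43.2: 0.0013 -0.0013
40.2: 0.0012 -0.0013
37.2: 0.0011 -0.0014
34.2: 0.0010 -0.0014
31.2: 0.0010 -0.0015
28.2: 0.0009 -0.0015
25.2: 0.0008 -0.0016
22.2: 0.0007 -0.0016
19.2: 0.0006 -0.0017
16.2: 0.0005 -0.0017
13.2: 0.0005 -0.0017
10.2: 0.0004 -0.0017
7.2: 0.0003 -0.0018
4.2: 0.0002 -0.0018
1.2: 0.0001 -0.0018
-1.8: -0.0000 -0.0018
-4.8: -0.0001 -0.0018
-7.8: -0.0002 -0.0018
-10.8: -0.0003 -0.0018
-13.8: -0.0004 -0.0017
-16.8: -0.0005 -0.0017
-19.8: -0.0006 -0.0017
-22.8: -0.0006 -0.0017
-25.8: -0.0007 -0.0016
-28.8: -0.0008 -0.0016
phi 106.7 r 34.1  tang(ccw+) -0.8 rad -5.1 M [-0.86 -0.39  0.06] t 11.85
```

```bash
python3 -m creep '.0017 .0005 0 0 0 0 0;.0017 .0004 0 0 0 0 0;.0018 .0003 0 0 0 0 0;.0018 .0002 0 0 0 0 0;.0018 .0001 0 0 0 0 0;0 0 0 0 0 0 0' | grep -E 'ime'; python3 f.py
python3 -m creep '.0018 0 0 0 0 0 0;.0018 -.0001 0 0 0 0 0;0 0 0 0 0 0 0'|grep ime; python3 f.py
python3 -m creep '.0018 -.0002 0 0 0 0 0;.0018 -.0003 0 0 0 0 0;0 0 0 0 0 0 0'|grep ime; python3 f.py
python3 -m creep '.0017 -.0004 0 0 0 0 0;0 0 0 0 0 0 0'|grep ime; python3 f.py
```

```text
time: 12.35
phi 92.7 r 34.1  tang(ccw+) -0.2 rad -5.0 M [-0.82 -0.04 -0.  ] t 12.35
time: 12.6
phi 86.6 r 34.1  tang(ccw+) 1.1 rad -5.8 M [-0.84  0.22 -0.06] t 12.6
time: 12.85
phi 82.0 r 34.1  tang(ccw+) 4.0 rad -4.0 M [-0.73  0.83 -0.05] t 12.85
time: 13.02
phi 80.1 r 34.1  tang(ccw+) 6.6 rad -4.0 M [-0.56  1.16  0.05] t 13.02
```

```bash
python3 -m creep '.0017 -.0005 0 0 0 0 0;0 0 0 0 0 0 0'|grep ime; python3 f.py
python3 -m creep '.0009 -.0003 0 0 0 0 0;0 0 0 0 0 0 0'|grep ime; python3 f.py
python3 -m creep '.0008 -.0003 0 0 0 0 0;0 0 0 0 0 0 0'|grep ime; python3 f.py
```

```text
time: 13.18
phi 77.6 r 34.1  tang(ccw+) 7.0 rad -4.3 M [-0.41  1.25 -0.07] t 13.18
time: 13.35
phi 76.4 r 34.1  tang(ccw+) 7.0 rad -5.1 M [-0.32  1.41 -0.02] t 13.35
time: 13.52
phi 75.3 r 34.1  tang(ccw+) 8.1 rad -3.6 M [-0.28  1.53  0.02] t 13.52
```

```bash
python3 -m creep '.0009 -.0003 0 0 0 0 0;.0008 -.0003 0 0 0 0 0;0 0 0 0 0 0 0'|grep ime; python3 f.py
python3 -m creep '.0008 -.0003 0 0 0 0 0;0 0 0 0 0 0 0'|grep ime; python3 f.py
python3 -m creep '.0008 -.0004 0 0 0 0 0;0 0 0 0 0 0 0'|grep ime; python3 f.py
```

```text
time: 13.77
phi 72.3 r 34.1  tang(ccw+) 8.9 rad -4.2 M [-0.18  1.51 -0.02] t 13.77
time: 13.93
phi 71.0 r 34.1  tang(ccw+) 7.6 rad -4.5 M [-0.19  1.54  0.03] t 13.93
time: 14.1
phi 69.6 r 34.1  tang(ccw+) 9.3 rad -3.9 M [-0.06  1.51  0.02] t 14.1
```

```bash
python3 -m creep '.0008 -.0004 0 0 0 0 0;0 0 0 0 0 0 0'|grep ime; python3 f.py
python3 -m creep '.0008 -.0004 0 0 0 0 0;0 0 0 0 0 0 0'|grep ime; python3 f.py
python3 -m creep '.0008 -.0004 0 0 0 0 0;0 0 0 0 0 0 0'|grep ime; python3 f.py
```

```text
time: 14.27
phi 68.1 r 34.1  tang(ccw+) 9.4 rad -3.9 M [-0.07  1.57 -0.03] t 14.27
time: 14.43
phi 66.7 r 34.1  tang(ccw+) 8.8 rad -2.4 M [-0.03  1.52  0.01] t 14.43
time: 14.6
phi 65.2 r 34.1  tang(ccw+) 8.4 rad -3.3 M [ 0.05  1.49 -0.03] t 14.6
```

```bash
python3 -m creep '.0008 -.0004 0 0 0 0 0;0 0 0 0 0 0 0'|grep ime; python3 f.py
python3 -m creep '.0008 -.0004 0 0 0 0 0;0 0 0 0 0 0 0'|grep ime; python3 f.py
```

```text
time: 14.77
phi 63.8 r 34.1  tang(ccw+) 8.1 rad -3.6 M [ 0.04  1.53 -0.05] t 14.77
time: 14.93
phi 62.3 r 34.1  tang(ccw+) 8.3 rad -3.7 M [0.15 1.54 0.02] t 14.93
```

```bash
python3 -m creep '.0008 -.0004 0 0 0 0 0;0 0 0 0 0 0 0'|grep ime; python3 f.py
python3 -m creep '.0008 -.0005 0 0 0 0 0;0 0 0 0 0 0 0'|grep ime; python3 f.py
```

```text
time: 15.1
phi 60.9 r 34.2  tang(ccw+) 9.0 rad -4.6 M [ 0.11  1.64 -0.  ] t 15.1
time: 15.27
phi 59.3 r 34.2  tang(ccw+) 8.1 rad -3.9 M [ 0.1   1.63 -0.01] t 15.27
```

```bash
python3 -m creep '.0007 -.0005 0 0 0 0 0;0 0 0 0 0 0 0'|grep ime; python3 f.py
python3 -m creep '.0007 -.0005 0 0 0 0 0;0 0 0 0 0 0 0'|grep ime; python3 f.py
```

```text
time: 15.43
phi 57.9 r 34.2  tang(ccw+) 9.3 rad -4.1 M [0.21 1.58 0.03] t 15.43
time: 15.6
phi 56.8 r 34.2  tang(ccw+) 8.7 rad -4.2 M [ 0.27  1.66 -0.01] t 15.6
```

```bash
python3 -m creep '.0007 -.0005 0 0 0 0 0;0 0 0 0 0 0 0'|grep ime; python3 f.py
python3 -m creep '.0007 -.0006 0 0 0 0 0;0 0 0 0 0 0 0'|grep ime; python3 f.py
```

```text
time: 15.77
phi 56.0 r 34.2  tang(ccw+) 10.9 rad -4.3 M [ 0.48  1.85 -0.04] t 15.77
time: 15.93
phi 55.2 r 34.2  tang(ccw+) 11.6 rad -4.2 M [ 0.69  2.05 -0.07] t 15.93
```

```bash
python3 -m creep '.0007 -.0006 0 0 0 0 0;0 0 0 0 0 0 0'|grep ime; python3 f.py
python3 -m creep '.0006 -.0006 0 0 0 0 0;0 0 0 0 0 0 0'|grep ime; python3 f.py; python3 -m creep '0 0 0 0 0 0 0'|grep ime; python3 f.py
```

```text
time: 16.1
phi 54.3 r 34.2  tang(ccw+) 14.7 rad -3.6 M [0.86 2.23 0.  ] t 16.1
time: 16.27
phi 53.6 r 34.2  tang(ccw+) 15.0 rad -3.6 M [ 1.1   2.41 -0.  ] t 16.27
time: 16.35
phi 53.6 r 34.2  tang(ccw+) 14.1 rad -3.3 M [ 1.01  2.35 -0.  ] t 16.35
```

The force rises steadily past the take-up level to 15 N, with little further motion, so the dial is on the stop. I'll release it, raise the tool, turn the hand 90° and go over the handle.

```bash
python3 -m creep '-.001 .0007 0 0 0 0 0;0 0 0 0 0 0 40;0 0 0 0 0 0 40;0 0 0 0 0 0 40;0 0 0 0 0 0 40;0 0 0 0 0 0 40;0 0 .03 0 0 0 40;0 0 .04 0 0 0 40'
python3 -m creep '-.0091 -.0022 .02 0 0 .1209 40;-.0091 -.0022 0 0 0 .1209 40;-.0091 -.0022 0 0 0 .1209 40;-.0091 -.0022 0 0 0 .1209 40;-.0091 -.0022 0 0 0 .1209 40;-.0091 -.0022 0 0 0 .1209 40;-.0091 -.0022 0 0 0 .1209 40'
python3 -m creep '-.0091 -.0022 0 0 0 .1209 40;-.0091 -.0022 0 0 0 .1209 40;-.0091 -.0022 0 0 0 .1209 40;-.0091 -.0022 0 0 0 .1209 40;-.0091 -.0022 0 0 0 .1209 40;-.0091 -.0022 0 0 0 .1209 40;0 0 0 0 0 0 40;0 0 0 0 0 0 40'
python3 - <<'E'
from h import *
st(); ci=viewer.camera_info('wrist'); im=viewer.capture('wrist'); cv2.imwrite('pics/w5.png',im[:,:,::-1]); print(ci)
E
```

```text
time: 17.02
tool_pos: [603.1, 50.8, 255.0]
tcp_rot: [-3.141, 0.009, -0.001]
contact_force: [1.1, 0.0, -0.2]
grip_width: 36.8
finger_force: 0.0
time: 17.6
tool_pos: [540.6, 35.3, 278.0]
tcp_rot: [-3.141, 0.0, 0.852]
contact_force: [-0.1, 0.6, -0.0]
grip_width: 37.1
finger_force: 0.0
time: 18.27
tool_pos: [486.6, 22.2, 278.3]
tcp_rot: [3.141, -0.0, 1.567]
contact_force: [0.9, 0.5, 0.2]
grip_width: 36.8
finger_force: 0.0
{'time': np.float64(18.267), 'tool_pos': array([486.571,  22.192, 278.347]), 'tcp_rot': array([ 3.141, -0.   ,  1.567]), 'contact_force': array([0.921, 0.463, 0.176]), 'grip_width': np.float64(36.793), 'finger_force': np.float64(0.0), 'joint_positions': array([-0.112,  0.285,  1.647,  0.   ,  1.209, -0.108])}
{'fx': 338.76805437331245, 'fy': 338.76805437331245, 'cx': 279.1980693379117, 'cy': 211.4312811433166, 'origin': array([486.86624554,  92.65237223, 370.36103633]), 'rotation': array([-2.63275499e-01, -1.00573080e-04, -3.18410432e-03])}
```

View pics/w5.png

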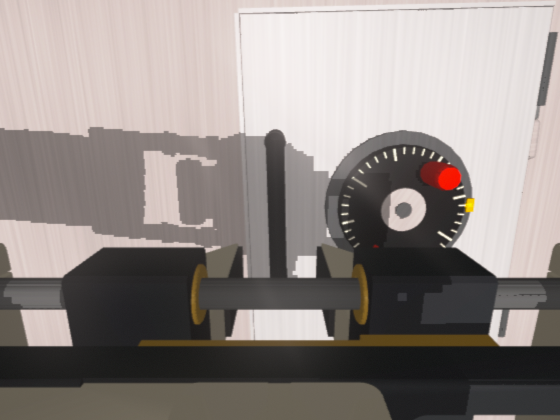

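The handle bar runs from (275,135) to (278,278), nearly centred between the fingers. The dial stands where it was left.

```bash
python3 - <<'E'
from h import *
ci=viewer.camera_info('wrist'); im=cv2.imread('pics/w5.png'); g=im.max(2)
P=[]
for r in range(150,270,6):
    c=np.where(g[r,262:292]<45)[0]
    if len(c)>8: P.append(onz(ci,(262+c.mean(),r),149))
P=np.array(P); print(P[::4], np.polyfit(P[:,1],P[:,0],1))
print('index',onz(ci,(470,205),108),'hub',onz(ci,(403,210),118), 'rear edge', onz(ci,(549,150),104),'front',onz(ci,(240,150),104))
H=np.array([0,0]); v=np.array([-197,49.]); 
pr=v
for t in np.arange(0.05,1.46,.05):
    p=np.array([v[0]*np.cos(t)+v[1]*np.sin(t),-v[0]*np.sin(t)+v[1]*np.cos(t)]); d=(p-pr)/1000; pr=p; print('%.2f %.4f %.4f'%(t,*d), end=' | ')
E
```

```text
Traceback (most recent call last):
IndexError: too many indices for array: array is 1-dimensional, but 2 were indexed
```

```bash
python3 - <<'E'
from h import *
ci=viewer.camera_info('wrist'); im=cv2.imread('pics/w5.png'); g=im.max(2)
print(g[200,260:296])
P=[]
for r in range(150,270,6):
    c=np.where(g[r,255:300]<60)[0]
    if len(c)>5: P.append(onz(ci,(255+np.median(c),r),149))
P=np.array(P)
if len(P): print(P[::4], np.polyfit(P[:,1],P[:,0],1))
print('index',onz(ci,(470,205),108),'hub',onz(ci,(403,210),118), 'rear edge', onz(ci,(549,150),104),'front',onz(ci,(240,150),104))
v=np.array([-197,49.]); pr=v
for t in np.arange(0.05,1.46,.05):
    p=np.array([v[0]*np.cos(t)+v[1]*np.sin(t),-v[0]*np.sin(t)+v[1]*np.cos(t)]); d=(p-pr)/1000; pr=p; print('%.2f %.4f %.4f'%(t,*d), end=' | ')
E
```

```text
[143 144 145 144 144 142 134 100  58  51  51  52  50  51  52  51  53  52
  52  50  51  51  52  51  61 102 143 145 143 142 143 145 145 146 146 145]
[[484.4  54.5 149. ]
 [484.9  38.2 149. ]
 [485.2  21.3 149. ]
 [485.4   3.7 149. ]] [-2.14275127e-02  4.85659973e+02]
index [639.3  26.8 108. ] hub [582.5  25.5 118. ] rear edge [696.7  69.6 104. ] front [456.8  70.4 104. ]
0.05 0.0027 0.0098 | 0.10 0.0032 0.0096 | 0.15 0.0037 0.0095 | 0.20 0.0041 0.0093 | 0.25 0.0046 0.0091 | 0.30 0.0050 0.0088 | 0.35 0.0055 0.0086 | 0.40 0.0059 0.0083 | 0.45 0.0063 0.0080 | 0.50 0.0067 0.0076 | 0.55 0.0071 0.0073 | 0.60 0.0074 0.0069 | 0.65 0.0077 0.0066 | 0.70 0.0081 0.0062 | 0.75 0.0084 0.0057 | 0.80 0.0086 0.0053 | 0.85 0.0089 0.0049 | 0.90 0.0091 0.0044 | 0.95 0.0093 0.0040 | 1.00 0.0095 0.0035 | 1.05 0.0097 0.0030 | 1.10 0.0098 0.0025 | 1.15 0.0099 0.0020 | 1.20 0.0100 0.0015 | 1.25 0.0101 0.0010 | 1.30 0.0101 0.0005 | 1.35 0.0101 0.0000 | 1.40 0.0101 -0.0005 | 1.45 0.0101 -0.0010 |
```

```bash
python3 -m creep '-.0014 .003 -.03 0 0 .021 40;0 0 -.03 0 0 0 40;0 0 -.016 0 0 0 40;0 0 -.007 0 0 0 40;0 0 0 0 0 0 40'
python3 -m creep '0 0 0 0 0 0 5;0 0 0 0 0 0 5;0 0 0 0 0 0 5;0 0 0 0 0 0 5;0 0 0 0 0 0 5'
```

```text
time: 18.73
tool_pos: [484.9, 25.4, 193.8]
tcp_rot: [-3.139, -0.0, 1.59]
contact_force: [-0.6, -0.1, -0.4]
grip_width: 36.9
finger_force: 0.0
time: 19.15
tool_pos: [484.8, 25.2, 196.0]
tcp_rot: [-3.142, 0.0, 1.592]
contact_force: [-4.3, 0.3, 4.5]
grip_width: 10.9
finger_force: 30.0
```

```bash
python3 -m creep '.0013 0 .0049 0 0 0 5;.0014 0 .0049 0 0 0 5;0 0 0 0 0 0 5;0 0 0 0 0 0 5'
```

```text
time: 19.48
tool_pos: [487.4, 25.3, 205.2]
tcp_rot: [-3.14, 0.0, 1.592]
contact_force: [-3.6, -0.4, -1.5]
grip_width: 11.0
finger_force: 30.0
```

```bash
python3 -m creep '.0032 0 .0096 0 0 0 5;.0037 0 .0095 0 0 0 5;.0041 .0001 .0093 0 0 0 5;0 0 0 0 0 0 5'
python3 - <<'E'
from h import *
im=viewer.capture('side'); cv2.imwrite('pics/s2.png',cv2.resize(im[120:300,150:390,::-1],None,fx=3,fy=3))
E
```

```text
time: 19.82
tool_pos: [498.1, 25.4, 234.1]
tcp_rot: [-3.139, -0.0, 1.592]
contact_force: [-7.1, 0.5, 3.5]
grip_width: 11.5
finger_force: 30.0
```

View pics/s2.png

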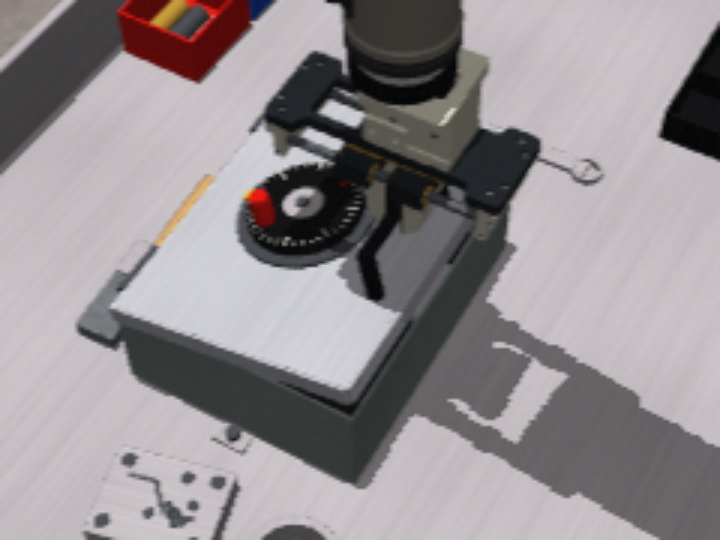

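The lid is rising with the gripper, its front edge gaping at (380,390) in the crop, so the bolt is drawn. I'll continue along the arc.

```bash
python3 -m creep '.0046 .0001 .0091 0 0 0 5;.0050 .0001 .0088 0 0 0 5;.0055 .0001 .0086 0 0 0 5;.0059 .0001 .0083 0 0 0 5;.0063 .0001 .0080 0 0 0 5;.0067 .0001 .0076 0 0 0 5;.0071 .0001 .0073 0 0 0 5;.0074 .0002 .0069 0 0 0 5'
python3 -m creep '.0077 .0002 .0066 0 0 0 5;.0081 .0002 .0062 0 0 0 5;.0084 .0002 .0057 0 0 0 5;.0086 .0002 .0053 0 0 0 5'
```

```text
time: 20.53
tool_pos: [543.3, 26.3, 297.9]
tcp_rot: [-3.13, 0.0, 1.593]
contact_force: [-20.1, -1.5, 5.9]
grip_width: 10.7
finger_force: 30.0
time: 20.87
tool_pos: [576.4, 26.9, 324.3]
tcp_rot: [-3.133, 0.001, 1.592]
contact_force: [-22.2, -2.6, 17.1]
grip_width: 10.9
finger_force: 30.0
```

```bash
python3 -m creep '.0080 .0002 .0060 0 0 0 5;.0085 .0002 .0055 0 0 0 5;.0088 .0002 .0048 0 0 0 5;.0095 .0002 .0042 0 0 0 5;0 0 0 0 0 0 5'
```

```text
time: 21.28
tool_pos: [614.9, 27.6, 344.2]
tcp_rot: [3.141, 0.001, 1.592]
contact_force: [-5.9, -1.2, 7.8]
grip_width: 11.1
finger_force: 30.0
```

Forces are low again, so I continue to about 1.42 rad.

```bash
python3 -m creep '.0097 .0002 .0032 0 0 0 5;.0098 .0002 .0027 0 0 0 5;.0099 .0002 .0022 0 0 0 5;.0100 .0002 .0017 0 0 0 5;0 0 0 0 0 0 5'
python3 -m creep '.0101 .0002 .0012 0 0 0 5;.0101 .0002 .0006 0 0 0 5;.0101 .0002 .0002 0 0 0 5;.0101 .0002 -.0003 0 0 0 5;0 0 0 0 0 0 5'
python3 -c "
from h import *
st()"
```

```text
time: 21.7
tool_pos: [655.0, 28.3, 354.8]
tcp_rot: [3.138, 0.001, 1.592]
contact_force: [-2.8, -1.4, 8.1]
grip_width: 11.0
finger_force: 30.0
time: 22.12
tool_pos: [695.9, 29.0, 356.4]
tcp_rot: [3.137, 0.001, 1.592]
contact_force: [-1.3, -1.2, 6.8]
grip_width: 11.1
finger_force: 30.0
{'time': np.float64(22.117), 'tool_pos': array([695.884,  28.99 , 356.407]), 'tcp_rot': array([3.137e+00, 1.000e-03, 1.592e+00]), 'contact_force': array([-1.325, -1.206,  6.781]), 'grip_width': np.float64(11.115), 'finger_force': np.float64(29.998), 'joint_positions': array([-6.800e-02,  6.560e-01,  8.320e-01, -1.000e-03,  1.649e+00,
       -8.900e-02])}
```

```bash
python3 -m creep '.0080 .0002 -.0005 0 0 0 5;0 0 0 0 0 0 5;0 0 0 0 0 0 30;0 0 0 0 0 0 30;0 0 0 0 0 0 30;0 0 0 0 0 0 30;0 0 .01 0 0 0 30;0 0 .02 0 0 0 30'
python3 -m creep '0 0 .025 0 0 0 30;0 0 .03 0 0 0 30;-.01 0 .03 0 0 0 30;-.03 0 .01 0 0 0 30;-.03 -.02 0 0 0 0 30;-.03 -.02 0 0 0 0 30;-.03 -.02 0 0 0 0 30;0 0 0 0 0 0 30'
python3 - <<'E'
from h import *
st(); im=viewer.capture('side'); cv2.imwrite('pics/s3.png',im[:,:,::-1]); cv2.imwrite('pics/t3.png',viewer.capture('top')[:,:,::-1])
E
```

```text
time: 22.78
tool_pos: [702.3, 29.9, 380.7]
tcp_rot: [-3.136, -0.001, 1.592]
contact_force: [0.3, 0.2, -0.9]
grip_width: 27.6
finger_force: 0.0
time: 23.45
tool_pos: [567.9, -32.4, 479.1]
tcp_rot: [-3.139, 0.001, 1.59]
contact_force: [0.4, -0.8, 0.4]
grip_width: 27.5
finger_force: 0.0
{'time': np.float64(23.45), 'tool_pos': array([567.917, -32.44 , 479.095]), 'tcp_rot': array([-3.139e+00,  1.000e-03,  1.590e+00]), 'contact_force': array([ 0.446, -0.764,  0.402]), 'grip_width': np.float64(27.454), 'finger_force': np.float64(0.0), 'joint_positions': array([-0.191,  0.371,  0.981, -0.002,  1.792, -0.21 ])}
```

View pics/s3.png

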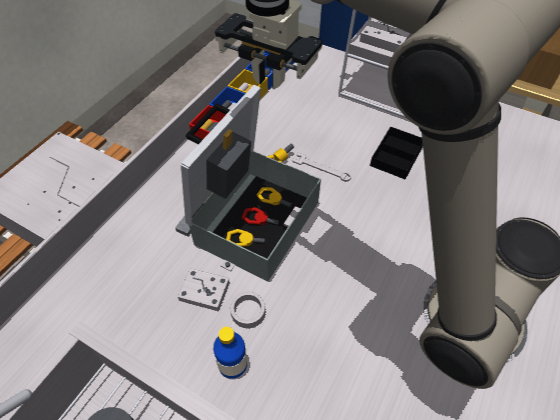

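The lid stands nearly upright at (220,150), the box is open with its lifting eyes at (240,238) to (270,196), the gripper is clear, and the other things have not moved.

```bash
python3 -c "
from plant import order
print(order.close_job())"
```

```text
the job is handed in; nothing more can be done
None
```

The lockbox is open: the dial went to about 34.7, then 8.45, then to its firm stop at about 15 N at the knob; the lid stands nearly upright, the gripper is clear, and nothing else on the bench looks moved. The job was handed in at about 23.5 s.

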